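# Hang the rinsed dipper on the utensil carousel

## Task

Turn the utensil carousel, by pushing it round, until its one empty hook stands straight over the middle of the drip tray. Then pick up the standing dipper and hang its ring on that empty hook, lowering it on rather than dropping it, and leave it hanging still over the tray. Leave the jug, the bottle and the shaker where they stand.

Things in the scene. Friction and masses are not known exactly. Their poses are not given: they have to be found in the camera images.
- stand: Fixed foot of the utensil carousel: black, round, 116 mm across, 14 mm high, with an upright post. Origin on the table, on the post's axis (the turning axis). A shallow aluminium drip tray (105 mm along x, 100 mm along y, rim 16 mm high) sticks out on its own -x side, roughly towards the robot, its middle 112 mm from the axis. The stand's yaw varies by up to 0.35 rad.
- carousel (a joint): Angle of the crown, rad, growing anticlockwise seen from above, no end stops. At 0 the empty hook points along the stand's +x (away from the tray), at +pi or -pi it is straight over the tray's middle. A light friction (0.07 N m) holds it where it is left.
- hub_top (a point): Top centre of the turning crown, on the axis, 192 mm above the table. The hub is black, 42 mm across. Four steel arms, square bars 8 mm thick, stand out from it 90 degrees apart, top faces 165 mm above the table. Each ends in an upright round prong (hook) 100 mm from the axis, 8 mm thick, tip 190 mm above the table. Closed fingers reaching down between two arms can push an arm round.
- free_hook (a point): The empty hook: foot of its prong, at the level of the arm's top face, 165 mm above the table and 100 mm from the axis; x points outward along the arm, z up. The prong rises 25 mm above it from a flat collar (30 mm across, flush with the arm's top). The other hooks carry steel utensils fixed to them: rings and handles 87 to 118 mm from the axis, heads 55 to 120 mm from it, 35 to 110 mm above the table.
- dipper: Loose steel dipper (0.18 kg), standing on the table on its flat-bottomed cup: 60 mm across the rim, 48 mm high. A strip handle 4 x 16 mm rises from the cup's rim to a black grip, with a hanging ring on it above the cup. Origin at the centre of the cup's underside, x from the strip handle towards the cup's axis, z up.
- dipper_grip (a point): Centre of the dipper's black grip: an upright block 18 mm along x, 22 mm along y, 62 mm high, its centre 171 mm above the dipper's underside and 31.5 mm from the cup's axis towards the dipper's -x. Axes as the dipper's. Best pinched from above across the 22 mm (its y).
- dipper_ring (a point): Centre of the flat level hanging ring: hole 22 mm, outside 34 mm, 6 mm thick, 133 mm above the dipper's underside, on the cup's axis, 38 mm below the grip's centre. The gap between cup (48 mm) and ring is open except for the strip handle: the hook's arm goes in there, the prong up through the ring. Hung, the ring lies on the arm, its centre 3 mm above free_hook, cup below, handle outward.
- jug: Bystander: white plastic jug, 84 mm across, 120 mm high, handle to its +y. Origin at the centre of its underside.
- bottle: Bystander: clear bottle, 60 mm across, 170 mm high. Origin at the centre of its underside.
- shaker: Bystander: steel shaker, 82 mm across, 152 mm high. Origin at the centre of its underside.

How it is judged:
On the way, in this order (a step that is already met when the one before it is completed fails the run):
1. the empty hook stands over the middle of the drip tray, the dipper not on it yet (x of free_hook in the frame of stand below -0.08 m and y of free_hook in the frame of stand between -0.035 and 0.035 m and distance between dipper_ring and free_hook above 0.06 m), for 0.2 s.
2. the dipper's ring lies round the empty hook's prong, down on its arm (x of free_hook in the frame of stand below -0.08 m and y of free_hook in the frame of stand between -0.035 and 0.035 m and horizontal distance between dipper_ring and free_hook below 0.012 m and z of dipper_ring in the frame of free_hook between -0.003 and 0.011 m and angle between dipper_ring's own z axis and vertical below 0.35 rad), for 0.2 s.
At the end, for the whole second after the job is handed in: The empty hook is over the tray's middle (within 35 mm sideways), the dipper hangs on it: ring round the prong (centres within 12 mm) and down on the arm (centre at most 11 mm above the arm's top face), tilted less than 20 degrees, at rest, released (all of step 2 and linear speed of dipper below 0.05 m/s and velocity of joint carousel between -0.1 and 0.1 rad/s); the robot touches nothing.
It fails at once if a bystander is shoved more than 30 mm or knocked over (distance of any of jug, bottle, shaker from where it was at the start of the episode above 0.03 m or angle between any of jug, bottle, shaker's own z axis and vertical above 0.5 rad).
It fails at once if the dipper is dropped onto the hook (faster than 0.5 m/s beside it) (distance between dipper_ring and free_hook below 0.06 m and linear speed of dipper above 0.5 m/s).
It also fails if it takes over 64 s, if anything falls off the work surface, if the arm or the gripper's body presses on something with over 40 N, if the wrist force passes 120 N, or if a joint passes its speed limit or range.

## Robot

A 7-joint arm with a two-finger parallel gripper is mounted at the origin on the work surface. World frame = base frame: x ahead of the robot, y to its left, z up, the work surface at z = 0. Lengths are in m, angles in rad, forces in N, time in s.
With the tool pointing down it reaches from about 0.4 to 0.75 m from the base axis. Payload 19.5 kg.
Tool frame: the origin (TCP) lies between the finger pads; the fingertips stand 11 mm ahead of it and the grasp point (between the pads) lies 8 mm behind it; z points along the fingers, y is the direction in which the jaws open and shut (so a half turn about z gives the same grasp; the last joint's range is limited). The gripper opens to 85 mm and grips with 20 to 120 N. Pads are 22 mm wide; open, the fingers measure 114 mm over their backs; the gripper's body (76 mm by 85 mm) begins 54 mm behind the grasp point. The pads swing forward as they close: fully open they stand 13 mm farther back than shut.
Start: joints at [1.198, 0.707, -0.028, 1.485, 0.022, 0.951, -0.075], TCP at [0.187, -0.544, 0.242] pointing down, gripper open.
Joint ranges: [-2.71, 2.71], [-0.32, 2.16], [-1.57, 1.52], [0, 2.45], [-1.46, 4.6], [0, 2.02], [-2.83, 2.83]. Speed limits (rad/s): [1.89, 1.89, 2.57, 2.57, 3.01, 3.01, 3.01].

## Interface

Orientations are given as a rotation vector (axis times angle).
In Python, from cell import monitor, grab_frame, camera_model, job gives the robot as it stands.
- The arm moves only by the tool move_arm, never from a script. Its arguments are lists of equal length, an entry for each row: "jaw": the opening, from 0 (shut) to 1 (fully open); "offset": the shift along the tool's x, y, z in mm, a list of three; "twist": the turn about the tool's z in rad. A call has 1 to 10 rows; each row is the pose to reach, as a shift and turn from the pose commanded when the call began, along the tool's axes at that moment; what a row does not reach only later rows make up. A row lasts 1/8 s, in which the tool goes at most 62.5 mm and 10.7 degrees, less where a joint would pass 70% of its speed; a pose out of reach is approached as far as the arm can. A call with a gripper value outside its range is refused whole. The fingers move at their own pace and stop on an object; "grip_force" is the grip in N (left out, the last holds). Time passes only in rows, so rows that repeat a pose let the fingers close. It gives the time, the measured TCP pose, the force and the opening at its end, in the units of the state.
- monitor.read_state(): the state, without advancing time (a new reading comes with each control period).
- grab_frame(name): name is "scene" or "top" or "wrist"; returns (picture, depth): 480x640x3 uint8, red, green, blue; 480x640 float32, m along the optical axis (not along the pixel's ray), 0 where there is no reading.
- camera_model(name): a dict with "K" (3x3 intrinsics, pixels), "world_from_camera" (4x4, takes a point from camera to world coordinates); the wrist camera has in their place "mount" (4x4, takes a point from camera to tool coordinates, whose origin is the TCP and whose axes are the flange's). Camera axes: x right, y up, looking along -z (the intrinsics and any distortion apply to the point x, -y, -z); pixel columns grow to the right and rows downward; lengths in m; the calibration is good to about 2 mm. The wrist camera is an equidistant fisheye: a pixel r from the principal point sees the ray r / f radians off the axis. A picture is of the moment at which its call begins: read the wrist's pose just before it. camera_model takes no time and is no camera call.
- job.job_done(): hands the job in, once; it reports no verdict.
The state is a dict: "t": time; "joint_positions": joint angles; "qd": joint speeds; "effort": joint torques, N m; "tool_pos": TCP position; "ee_rot": TCP orientation; "contact_force": force on the tool from outside, world axes, zero at the start; "torque": the same for the moment, N m; "opening": finger opening in m.
Only numpy, scipy, OpenCV 4.12 (cv2) and the standard library are available. Lean on these libraries where they do the work, as an engineer would, in place of code of your own. Each camera call takes 0.05 s, during which the arm holds its last target. There are 200 camera calls.

## Working session

There is one attempt and no reset: what is moved stays moved. The work goes in short steps, Python scripts to look and compute and a tool call to move; the robot and the scene stay as the last step left them, time stands still between calls to the robot, and variables do not carry over. Pictures are saved under pics/ and viewed, about 8 in all and at most 12, crops included, and the job is handed in when it is done.

Besides the shell and the picture viewer there is one more tool, called as name(argument=value, ...) on one line, values as JSON. move_arm: Moves the arm, as the interface text tells. Its arguments: {"type":"object","properties":{"jaw":{"type":"array","items":{"type":"number"}},"offset":{"type":"array","items":{"type":"array","items":{"type":"number"}}},"twist":{"type":"array","items":{"type":"number"}},"grip_force":{"type":"number"}},"required":["jaw","offset","twist"]}

```bash
mkdir -p pics; ls
cat > h.py <<'E'
import numpy as np, cv2
from scipy.spatial.transform import Rotation as R
from cell import monitor, grab_frame, camera_model, job
def cloud(name):
    s=monitor.read_state(); im,d=grab_frame(name); m=camera_model(name)
    v,u=np.mgrid[0:480,0:640]; K=m["K"]
    K=np.array(K)
    x=(u-K[0,2])/K[0,0]; y=(v-K[1,2])/K[1,1]
    P=np.stack([x*d,-y*d,-d],-1); W=np.array(m["world_from_camera"])
    P=P@W[:3,:3].T+W[:3,3]; P[d==0]=np.nan
    return im,d,P
def save(n,im): cv2.imwrite(f"pics/{n}.png",np.ascontiguousarray(im[...,::-1]))
E
python3 - <<'E'
from h import *
s=monitor.read_state(); print(s)
for n in("scene","top","wrist"):
    m=camera_model(n); print(n,{k:np.round(v,3).tolist() if not isinstance(v,str) else v for k,v in m.items()})
for n in("scene","top"):
    im,d,P=cloud(n); save(n+"0",im); np.savez(n+"0",im=im,d=d,P=P)
E
```

```text
pics
{'t': 0.0, 'joint_positions': array([ 1.19827613,  0.70707824, -0.02765002,  1.48501826,  0.02198856,
        0.95090115, -0.07549799]), 'qd': array([ 2.93112961e-06,  5.44083902e-04, -1.21849969e-03,  6.37846239e-04,
        1.23872188e-03, -4.19703557e-05,  1.79357783e-03]), 'effort': array([ 1.43420955e-03, -8.83220887e+01,  1.23445161e+00, -2.36170685e+01,
        1.68004719e-02,  6.37747624e-03, -5.05376852e-05]), 'tool_pos': array([ 0.18670229, -0.54356794,  0.24183684]), 'ee_rot': array([-3.09763466e+00, -5.17138080e-01,  2.93823405e-04]), 'contact_force': array([-0.17786223, -0.13744069, -0.30704702]), 'torque': array([ 0.02512135, -0.02061471,  0.04201009]), 'opening': 0.08527521866661844}
scene {'K': [[491.06, 0.0, 319.984], [0.0, 491.06, 231.196], [0.0, 0.0, 1.0]], 'world_from_camera': [[0.117, -0.793, 0.597, 1.238], [0.993, 0.096, -0.067, -0.091], [-0.004, 0.601, 0.799, 1.005], [0.0, 0.0, 0.0, 1.0]]}
top {'K': [[553.994, 0.0, 329.098], [0.0, 553.994, 235.906], [0.0, 0.0, 1.0]], 'world_from_camera': [[0.004, 0.998, -0.058, 0.5], [-1.0, 0.005, 0.001, 0.01], [0.001, 0.058, 0.998, 1.217], [0.0, 0.0, 0.0, 1.0]]}
wrist {'K': [[371.648, 0.0, 327.351], [0.0, 371.648, 239.266], [0.0, 0.0, 1.0]], 'mount': [[0.0, 0.95, 0.312, 0.08], [1.0, -0.001, 0.001, 0.0], [0.001, 0.312, -0.95, -0.131], [0.0, 0.0, 0.0, 1.0]]}
```

View pics/top0.png

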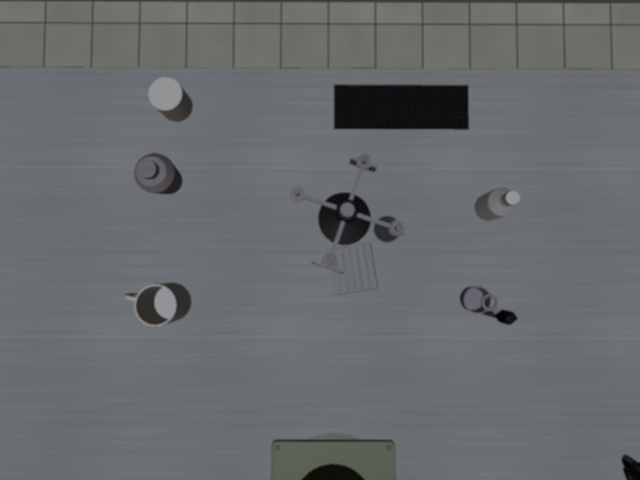

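View pics/scene0.png

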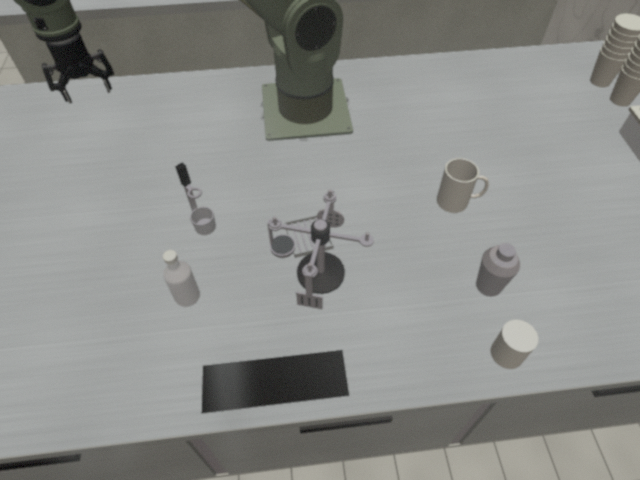

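The top view shows the hub at about (347,209). The hooks are at (298,194), which is empty, and at (363,162), (397,228) and (329,262), which carry utensils. The tray is at about (354,269), the dipper ring at (489,302) and its grip at (506,317). The scene view confirms that the empty hook is at (367,238).

```bash
cat > m.py <<'E'
from h import *
m=camera_model("top"); K=np.array(m["K"]); W=np.array(m["world_from_camera"])
def atz(u,v,z,K=K,W=W):
    r=W[:3,:3]@np.array([(u-K[0,2])/K[0,0],-(v-K[1,2])/K[1,1],-1]); return W[:3,3]+r*(z-W[2,3])/r[2]
E
python3 - <<'E'
from m import *
P=np.load("top0.npz")["P"]; d=np.load("top0.npz")["d"]
def med(u,v,r=2):
    return np.round(np.nanmedian(P[v-r:v+r+1,u-r:u+r+1].reshape(-1,3),0),3)
f=lambda a:np.round(a,3)
hub=atz(347,209,.192); print("hub",f(hub),med(347,209))
for n,(u,v) in dict(E=(297.5,194),A=(363,161),B=(397,228),C=(329,262)).items():
    p=atz(u,v,.17); print(n,f(p),"ang",round(np.degrees(np.arctan2(*(p-hub)[[1,0]])),1),"r",f(np.hypot(*(p-hub)[:2])))
# base disc: dark pixels with z .005-.03
b=np.load("top0.npz")["im"].max(-1)
z=P[...,2]
M=(b<45)&(z<.03)&(z>0.0); M[:180]=0;M[260:]=0;M[:,:300]=0;M[:,380:]=0
print("disc",f(np.nanmean(P[M],0)), M.sum(), f(np.nanmin(P[M],0)),f(np.nanmax(P[M],0)))
for q in [(335,246),(371,243),(378,288),(335,294)]: print("tray corner",q,f(atz(*q,.016)))
# dipper cloud
S=(P[...,2]>.02)&(P[...,1]<-.2)&(P[...,1]>-.45)&(P[...,0]>.25)&(P[...,0]<.48)
for lo,hi in((.03,.06),(.11,.15),(.15,.21),(.195,.215)):
    Q=P[S&(P[...,2]>lo)&(P[...,2]<hi)]; print(lo,len(Q),f(Q.mean(0)),f(Q.min(0)),f(Q.max(0)))
print("ring",f(atz(489,302,.136)),"grip",f(atz(506.5,317,.202)),"cup",f(atz(472,299,.048)))
for n,q in dict(bottle=(511,198),jug=(156,304),shaker=(149,168)).items(): print(n,med(*q))
im=np.load("top0.npz")["im"]
c1=cv2.resize(im[150:305,280:410],None,fx=4,fy=4,interpolation=cv2.INTER_CUBIC)[:600]
c2=cv2.resize(im[270:340,450:530],None,fx=3,fy=3,interpolation=cv2.INTER_CUBIC)
o=np.zeros((600,800,3),np.uint8); o[:c1.shape[0],:520]=c1; o[:210,530:770]=c2; save("crop1",cv2.convertScaleAbs(o,alpha=1.5))
E
```

```text
hub [ 0.61  -0.024  0.192] [ 0.61  -0.024  0.191]
E [0.64 0.07 0.17] ang 71.9 r 0.098
A [ 0.704 -0.055  0.17 ] ang -18.2 r 0.099
B [ 0.576 -0.119  0.17 ] ang -109.2 r 0.101
C [0.512 0.009 0.17 ] ang 161.4 r 0.104
disc [ 0.604 -0.021  0.01 ] 1273 [ 0.555 -0.078  0.002] [0.665 0.032 0.02 ]
tray corner (335, 246) [ 0.548 -0.004  0.016]
tray corner (371, 243) [ 0.555 -0.082  0.016]
tray corner (378, 288) [ 0.458 -0.097  0.016]
tray corner (335, 294) [ 0.444 -0.004  0.016]
0.03 215 [ 0.435 -0.305  0.044] [ 0.405 -0.332  0.03 ] [ 0.466 -0.274  0.059]
0.11 200 [ 0.432 -0.306  0.135] [ 0.402 -0.326  0.11 ] [ 0.453 -0.287  0.148]
0.15 223 [ 0.412 -0.319  0.188] [ 0.399 -0.336  0.15 ] [ 0.424 -0.31   0.207]
0.195 118 [ 0.412 -0.322  0.201] [ 0.4   -0.333  0.195] [ 0.423 -0.311  0.207]
ring [ 0.436 -0.302  0.136] grip [ 0.413 -0.314  0.202] cup [ 0.437 -0.291  0.048]
bottle [ 0.635 -0.337  0.169]
jug [0.42  0.385 0.006]
shaker [0.692 0.36  0.151]
```

View pics/crop1.png

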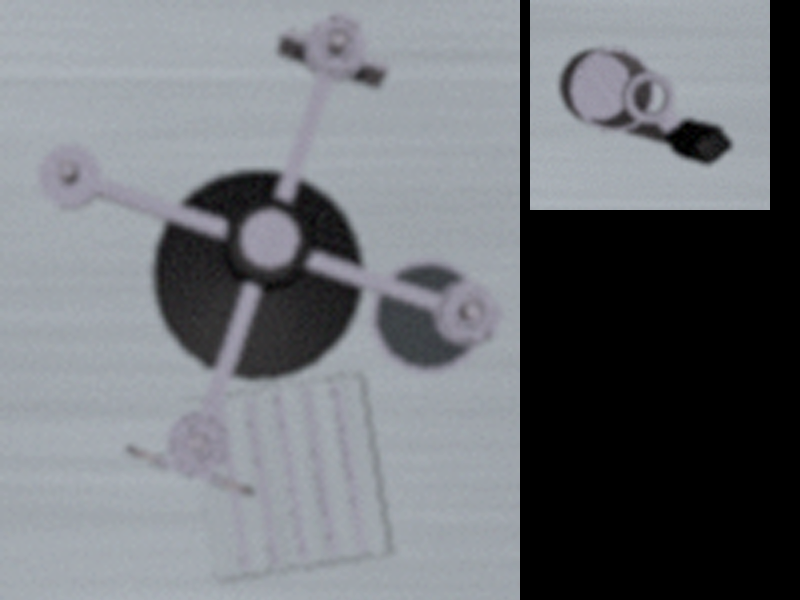

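The crop gives clean tray edges. Its near corners are at crop (218,580) and (392,552) and its right edge is tilted about 9°, so the tray direction is about 189° and the empty hook, at 71.5°, must turn about +118°. The dipper handle points from the ring at about 217°. Next I work out the push moves.

```bash
cat >> h.py <<'E'
def plan(rows):
    "rows of (x,y,z,psi_deg|None) world -> tool offsets mm, twist rad from the measured pose"
    s=monitor.read_state(); r=R.from_rotvec(s["ee_rot"]).as_matrix(); psi=np.arctan2(r[1,0],r[0,0])
    print("now",np.round(s["tool_pos"],4),"psi",round(np.degrees(psi),2),"tilt",round(np.degrees(np.arccos(-r[2,2])),2),"t",s["t"],"open",s["opening"])
    for x,y,z,p in rows:
        o=r.T@(np.array([x,y,z])-s["tool_pos"])*1000
        tw=0 if p is None else -((np.radians(p)-psi+np.pi)%(2*np.pi)-np.pi)
        print([round(float(v)) for v in o],round(float(tw),3))
HUB=np.array([.610,-.024])
def pol(r,a,z,p=None):
    a=np.radians(a); return (HUB[0]+r*np.cos(a),HUB[1]+r*np.sin(a),z,p)
E
python3 - <<'E'
from h import *
P=np.load("top0.npz")["P"]; Q=P[(np.hypot(P[...,0]-.61,P[...,1]+.024)<.15)]
print("max z",np.nanmax(Q[:,2]),np.sum(Q[:,2]>.198), np.nanpercentile(Q[:,2],99.9))
plan([(.42,-.25,.245,19),pol(62,0,0) and pol(.064,30,.26,19)])
E
```

```text
max z 0.1973652315276404 0 0.19416222855998166
now [ 0.1867 -0.5436  0.2419] psi 18.95 tilt 0.06 t 0.1 open 0.08509885349611576
[316, -202, -3] -0.001
[632, -366, -18] -0.001
```

move_arm(jaw=[0, 0, 0, 0, 0, 0, 0, 0, 0, 0], offset=[[60, -35, -18], [113, -66, -18], [166, -97, -18], [219, -127, -18], [272, -158, -18], [325, -188, -18], [378, -219, -18], [431, -250, -18], [484, -280, -18], [537, -311, -18]], twist=[0, 0, 0, 0, 0, 0, 0, 0, 0, 0])

```text
t: 1.35
tool_pos: [0.5946, -0.0736, 0.2602]
ee_rot: [3.099, 0.517, -0.001]
contact_force: [0.3, -0.3, -0.3]
opening: 0.0001
```

move_arm(jaw=[0, 0, 0, 0], offset=[[45, -25, 0], [80, -45, 0], [95, -55, 0], [95, -55, 0]], twist=[0, 0, 0, 0])

```text
t: 1.85
tool_pos: [0.6657, 0.0086, 0.2595]
ee_rot: [-3.098, -0.52, 0.002]
contact_force: [0.1, -0.4, 0.5]
opening: 0.0002
```

Run:
```python
from h import *
print(monitor.read_state()["joint_positions"])
plan([pol(.064,30,.26),pol(.064,30,.155)]+[pol(.062,a,.155) for a in range(40,171,10)])
```

```text
[-0.08790448  0.85494301  0.07133468  1.06409747 -0.05757582  1.225383
 -1.25996349]
now [0.6657 0.0086 0.2595] psi 19.04 tilt 0.06 t 1.85 open 0.0001745752493187669
[0, 1, -1] 0.0
[0, 1, 104] 0.0
[-5, -9, 104] 0.0
[-10, -19, 104] 0.0
[-16, -28, 104] 0.0
[-24, -35, 105] 0.0
[-33, -41, 105] 0.0
[-43, -46, 105] 0.0
[-53, -48, 105] 0.0
[-64, -49, 105] 0.0
[-75, -48, 105] 0.0
[-85, -45, 105] 0.0
[-95, -40, 105] 0.0
[-104, -34, 105] 0.0
[-111, -26, 105] 0.0
[-117, -17, 105] 0.0
```

move_arm(jaw=[0, 0, 0, 0, 0, 0, 0, 0, 0, 0], offset=[[0, 1, 50], [0, 1, 104], [0, 1, 104], [-5, -9, 104], [-10, -19, 104], [-16, -28, 104], [-24, -35, 104], [-33, -41, 104], [-43, -46, 104], [-53, -48, 104]], twist=[0, 0, 0, 0, 0, 0, 0, 0, 0, 0])

```text
t: 3.1
tool_pos: [0.5996, 0.0364, 0.1572]
ee_rot: [3.099, 0.518, 0.003]
contact_force: [2.5, 0.3, 0.0]
opening: -0.0001
```

Run:
```python
from h import *
print(monitor.read_state()["contact_force"])
plan([pol(.062,a,.155) for a in range(105,171,5)])
```

```text
[2.46414919 0.3055047  0.01473093]
now [0.5996 0.0364 0.1572] psi 18.98 tilt 0.1 t 3.1 open -8.355708623321687e-05
[-6, -1, 2] 0.0
[-11, -2, 2] 0.0
[-16, -1, 2] 0.0
[-22, 0, 2] 0.0
[-27, 1, 2] 0.0
[-32, 3, 2] 0.0
[-37, 5, 2] 0.0
[-42, 7, 2] 0.0
[-46, 10, 2] 0.0
[-51, 14, 2] 0.0
[-54, 17, 2] 0.0
[-58, 21, 2] 0.0
[-61, 26, 2] 0.0
[-64, 30, 2] 0.0
```

move_arm(jaw=[0, 0, 0, 0, 0, 0, 0, 0, 0, 0], offset=[[-11, -2, 0], [-22, 0, 0], [-32, 3, 0], [-42, 7, 0], [-49, 12, 0], [-54, 17, 0], [-58, 21, 0], [-60, 24, 0], [-61, 26, 0], [-61, 26, 0]], twist=[0, 0, 0, 0, 0, 0, 0, 0, 0, 0])

```text
t: 4.35
tool_pos: [0.5506, -0.0088, 0.1562]
ee_rot: [3.099, 0.517, -0.001]
contact_force: [-0.6, -0.4, -0.0]
opening: -0.0003
```

Run:
```python
from h import *
plan([pol(.062,a,.155) for a in range(160,181,5)])
im,d,P=cloud("scene"); np.savez("scene1",im=im,P=P)
im2,d,P=cloud("top"); np.savez("top1",im=im2,P=P)
o=np.hstack([cv2.resize(im[160:330,220:400],(400,378)),cv2.resize(im2[140:310,270:450],(400,378))])
save("push1",cv2.convertScaleAbs(o,alpha=1.4))
```

```text
now [ 0.5506 -0.0088  0.1562] psi 18.95 tilt 0.02 t 4.35 open -0.0003446913001933883
[3, -5, 1] 0.0
[0, -1, 1] 0.0
[-3, 4, 1] 0.0
[-5, 9, 1] 0.0
[-7, 14, 1] 0.0
```

View pics/push1.png

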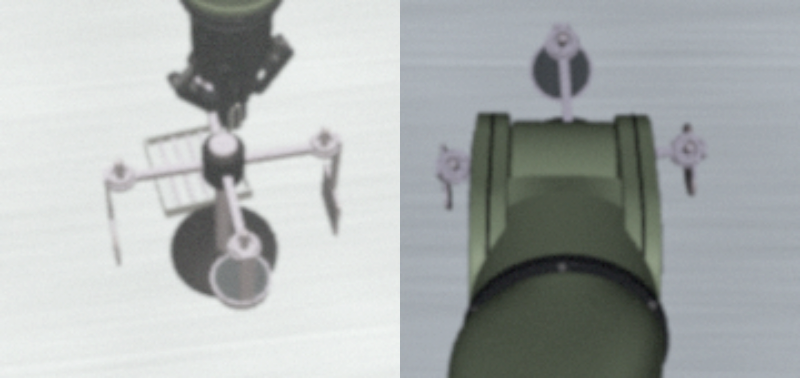

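The view shows the opposite arm (right half, hook at (562,38)) leaning about 4° left. So the empty arm is at about 184°, against a wanted 189°. I'll push about 5° more, then retract.

move_arm(jaw=[0, 0, 0, 0, 0, 0], offset=[[-2, 2, 0], [-3, 5, 0], [-3, 5, 0], [-3, 5, -50], [-3, 5, -100], [-3, 5, -100]], twist=[0, 0, 0, 0, 0, 0])

```text
t: 5.2
tool_pos: [0.5504, -0.0145, 0.2594]
ee_rot: [3.098, 0.517, 0.008]
contact_force: [0.0, -0.2, -0.3]
opening: 0.0002
```

Run:
```python
from h import *
# observe pose near dipper: TCP above grip
plan([(.412,-.321,.27,37),(.40,-.33,.27,37)])
```

```text
now [ 0.5504 -0.0145  0.2594] psi 18.94 tilt 0.3 t 5.2 open 0.0001581117434574294
[-230, 245, -11] -0.315
[-245, 250, -11] -0.315
```

move_arm(jaw=[0, 0, 0, 1, 1, 1, 1, 1, 1], offset=[[-35, 37, -15], [-75, 80, -25], [-115, 123, -30], [-155, 165, -30], [-190, 205, -30], [-215, 233, -30], [-230, 245, -30], [-230, 245, -30], [-230, 245, -30]], twist=[-0.05, -0.1, -0.15, -0.2, -0.25, -0.3, -0.315, -0.315, -0.315])

```text
t: 6.32
tool_pos: [0.4119, -0.3199, 0.286]
ee_rot: [-2.978, -0.997, -0.0]
contact_force: [0.2, -0.3, -0.3]
opening: 0.0859
```

Run:
```python
from m import *
plan([(.412,-.321,.29,37)])
s=monitor.read_state(); im,d=grab_frame("wrist"); np.savez("wr1",im=im,d=d,p=s["tool_pos"],r=s["ee_rot"])
im2,d2,P=cloud("top"); np.savez("top2",im=im2,P=P)
c=cv2.resize(im2[150:305,280:410],None,fx=2.5,fy=2.5,interpolation=cv2.INTER_CUBIC)
o=np.zeros((480,800,3),np.uint8); o[:c.shape[0],:c.shape[1]]=c
w=cv2.resize(im,(470,352)); o[:352,330:]=w
save("two",cv2.convertScaleAbs(o,alpha=1.4));
```

```text
now [ 0.4119 -0.3199  0.286 ] psi 37.03 tilt 0.04 t 6.325 open 0.0859188035879182
[-1, 1, -4] 0.001
```

View pics/two.png

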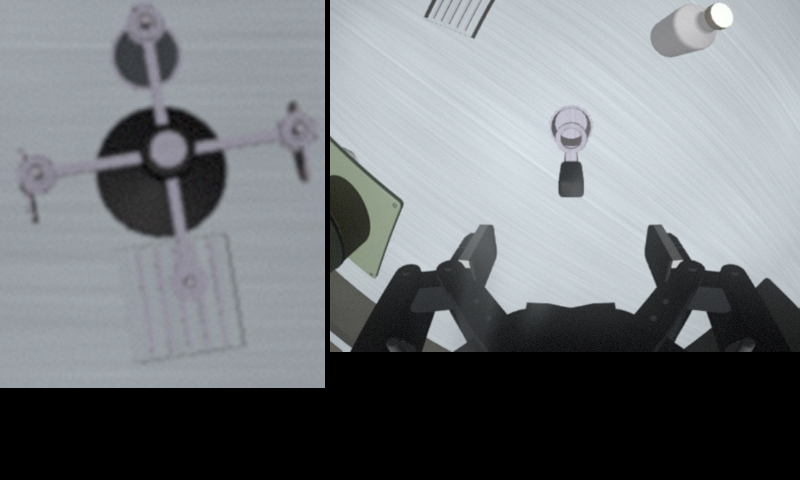

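The carousel now has the empty hook at (189,281) in the crop, over the middle of the tray. The wrist view shows the dipper in line with the tool: grip at (571,180) and image centre column at 570.

```bash
cat >> h.py <<'E'
def wcloud(im,d,p,rv):
    m=camera_model("wrist"); K=np.array(m["K"]); M=np.array(m["mount"])
    v,u=np.mgrid[0:480,0:640]; a=u-K[0,2]; b=v-K[1,2]; r=np.hypot(a,b)+1e-9; th=r/K[0,0]
    s=np.tan(np.clip(th,0,1.5))/r
    T=np.stack([a*s*d,-b*s*d,-d],-1)@M[:3,:3].T+M[:3,3]
    return T, T@R.from_rotvec(rv).as_matrix().T+p
E
python3 - <<'E'
from m import *
z=np.load("wr1.npz"); T,P=wcloud(z["im"],z["d"],z["p"],z["r"]); f=lambda a:np.round(a,4)
reg=np.zeros((480,640),bool); reg[120:280,270:390]=1; reg&=z["d"]>0
for n,lo,hi in(("griptop",.195,.215),("grip",.15,.195),("ring",.13,.142),("rim",.044,.054)):
    k=reg&(P[...,2]>lo)&(P[...,2]<hi); t=T[k]*1000
    print(n,k.sum(),"tool min",np.round(np.percentile(t,2,0),1),"max",np.round(np.percentile(t,98,0),1),"world mean",f(P[k].mean(0)))
# carousel
hub=atz(347,209,.192)
for u,v in((280+189/2.5,150+281/2.5),):
    p=atz(u,v,.168); q=p-hub; print(f(p),np.degrees(np.arctan2(q[1],q[0]))%360,np.hypot(*q[:2]))
for u,v in((338,159.2),(294.5,219.5-.0),(398.8,202.4)):
    q=atz(u,v,.168)-hub; print(np.degrees(np.arctan2(q[1],q[0]))%360,np.hypot(*q[:2]))
E
```

```text
griptop 929 tool min [-10.3  -9.5  83.1] max [ 5.9 11.  89.5] world mean [ 0.4112 -0.3212  0.2009]
grip 584 tool min [ 2.4 -9.8 91.6] max [  6.4  11.2 134.5] world mean [ 0.4166 -0.317   0.1748]
ring 1028 tool min [  4.9 -14.7 148.9] max [ 44.1  16.  153.1] world mean [ 0.4327 -0.3049  0.1355]
rim 439 tool min [  0.5 -28.3 236.6] max [ 57.2  29.1 241.5] world mean [ 0.4391 -0.2998  0.0475]
[ 0.511 -0.041  0.168] 189.94412965103464 0.10033722398455647
9.636365245264239 0.0995799412558291
100.27042541212707 0.10052676333079531
278.95143112462245 0.10061400212281688
```

move_arm(jaw=[0.7, 0.7, 0.7, 0.7, 0.7], offset=[[-2, 1, 40], [-2, 1, 80], [-2, 1, 105], [-2, 1, 114], [-2, 1, 114]], twist=[0, 0, 0, 0, 0])

```text
t: 7.05
tool_pos: [0.4108, -0.3225, 0.1725]
ee_rot: [-2.979, -0.998, 0.0]
contact_force: [0.0, -0.4, -0.6]
opening: 0.0594
```

move_arm(jaw=[0, 0, 0, 0, 0, 0, 0], offset=[[0, 0, 0], [0, 0, 0], [0, 0, 0], [0, 0, 0], [0, 0, -4], [0, 0, -10], [0, 0, -10]], twist=[0, 0, 0, 0, 0, 0, 0], grip_force=50)

```text
t: 7.92
tool_pos: [0.4107, -0.3229, 0.1828]
ee_rot: [2.979, 0.997, 0.001]
contact_force: [-1.5, -0.3, -1.7]
opening: 0.0215
```

Run:
```python
from m import *
s=monitor.read_state(); im,d=grab_frame("wrist"); T,P=wcloud(im,d,s["tool_pos"],s["ee_rot"]); np.savez("wr2",im=im,d=d,p=s["tool_pos"],r=s["ee_rot"])
reg=np.zeros((480,640),bool); reg[60:300,250:410]=1; reg&=d>0
for lo,hi in((.138,.152),(.05,.065)):
    k=reg&(P[...,2]>lo)&(P[...,2]<hi); t=T[k]*1000
    print(k.sum(),np.round(np.percentile(t,[1,5,50,95,99],axis=0),1).tolist(),"zmed",np.median(P[k][:,2]))
save("wr2",cv2.convertScaleAbs(im,alpha=1.4))
```

```text
2774 [[5.7, -15.6, 35.8], [8.2, -13.9, 36.3], [27.6, 0.1, 37.4], [46.0, 13.8, 39.5], [47.4, 15.8, 41.5]] zmed 0.1454174474125256
1227 [[1.2, -29.5, 119.2], [1.6, -28.1, 123.8], [28.7, -0.8, 125.5], [58.6, 26.8, 130.9], [59.5, 28.1, 132.4]] zmed 0.05733392861516412
```

View pics/wr2.png

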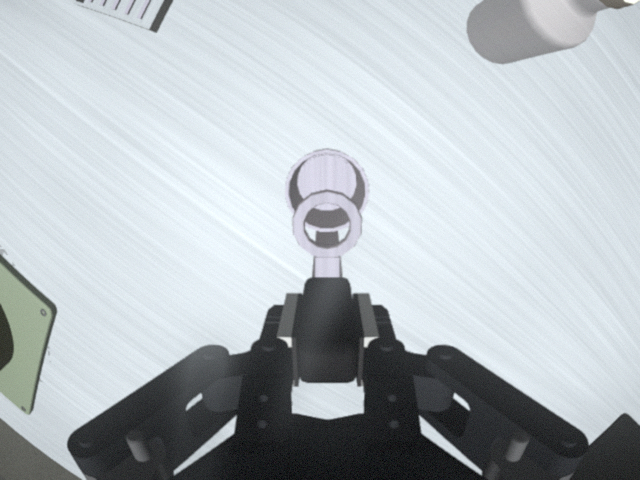

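The wrist view shows the grip held squarely, with the ring at (327,224), level and centred. In the tool frame the ring centre is about (30.5, 0, 40.5) mm.

Run:
```python
from h import *
plan([(.411,-.323,.2435,37),(.40,-.2,.2435,20),(.407,-.058,.2435,9.6),(.427,-.055,.2435,9.6)])
```

```text
now [ 0.4106 -0.3228  0.1825] psi 37.0 tilt 0.02 t 7.975 open 0.021478143575470815
[0, 0, -61] -0.0
[65, -104, -61] 0.297
[157, -214, -61] 0.478
[174, -204, -61] 0.478
```

move_arm(jaw=[0, 0, 0, 0, 0, 0, 0, 0, 0, 0], offset=[[0, 0, -30], [0, 0, -61], [20, -35, -61], [43, -70, -61], [65, -104, -61], [92, -138, -61], [120, -170, -61], [143, -198, -61], [157, -214, -61], [157, -214, -61]], twist=[0, 0, 0.07, 0.15, 0.23, 0.31, 0.39, 0.45, 0.478, 0.478])

```text
t: 9.22
tool_pos: [0.4072, -0.056, 0.2433]
ee_rot: [-3.13, -0.267, 0.0]
contact_force: [0.9, -0.3, -2.0]
opening: 0.0214
```

Run:
```python
from m import *
plan([(.407,-.058,.2435,9.6),(.481,-.046,.2435,9.6)])
s=monitor.read_state(); im,d=grab_frame("wrist"); T,P=wcloud(im,d,s["tool_pos"],s["ee_rot"]); np.savez("wr3",im=im,d=d,p=s["tool_pos"],r=s["ee_rot"])
save("wr3",cv2.convertScaleAbs(im,alpha=1.4))
```

```text
now [ 0.4072 -0.056   0.2433] psi 9.75 tilt 0.02 t 9.225 open 0.021431508797623847
[-1, 2, 0] 0.003
[74, 3, 0] 0.003
```

View pics/wr3.png

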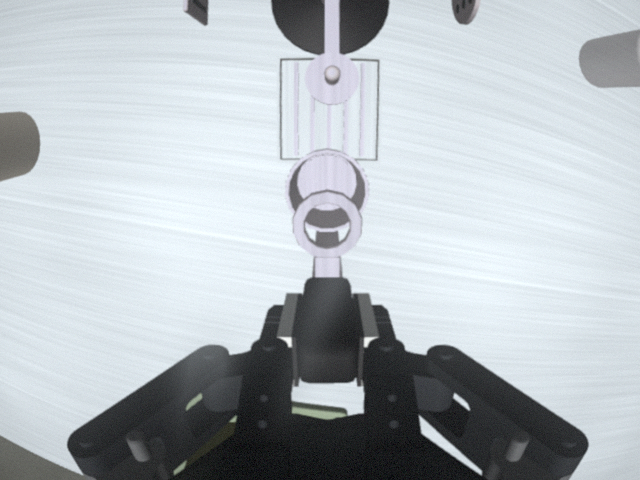

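The wrist view shows the prong tip at (332,74) and the collar at (332,79), in line with the ring at (327,224). Next I measure the hook in the tool frame.

Run:
```python
from h import *
z=np.load("wr3.npz"); T,P=wcloud(z["im"],z["d"],z["p"],z["r"])
print("tip",np.round(np.nanmedian(T[72:77,330:335].reshape(-1,3),0)*1000,1),np.round(P[74,332],4))
reg=np.zeros((480,640),bool); reg[30:110,290:375]=1; reg&=z["d"]>0
k=reg&(abs(P[...,2]-.165)<.008); t=T[k]*1000
print("collar+arm",k.sum(),np.round(np.percentile(t,[1,50,99],axis=0),1).tolist(),np.median(P[k][:,2]))
q=t[t[:,0]<np.percentile(t[:,0],1)+20]; print("collar y",q[:,1].min(),q[:,1].max())
k=reg&(abs(P[...,2]-.186)<.008); t=T[k]*1000; print("prong",k.sum(),np.round(t.mean(0),1))
```

```text
tip [103.7   2.5  54. ] [ 0.5098 -0.0409  0.1895]
collar+arm 2310 [[90.4, -11.5, 76.6], [105.9, 2.3, 78.4], [131.9, 16.6, 80.1]] 0.16482562148463398
collar y -12.695100302922091 17.249837243221716
prong 213 [104.    2.6  55.6]
```

move_arm(jaw=[0, 0, 0, 0, 0, 0], offset=[[15, 2, 0], [35, 2, 0], [54, 2, 0], [67, 2, 0], [74, 2, 0], [74, 2, 0]], twist=[0, 0, 0, 0, 0, 0])

```text
t: 10.02
tool_pos: [0.4803, -0.0474, 0.2432]
ee_rot: [3.131, 0.262, -0.0]
contact_force: [0.6, -0.4, -2.0]
opening: 0.021
```

Run:
```python
from h import *
s=monitor.read_state(); print(s["tool_pos"],s["contact_force"])
im,d=grab_frame("wrist"); T,P=wcloud(im,d,s["tool_pos"],s["ee_rot"]); np.savez("wr4",im=im,d=d,p=s["tool_pos"],r=s["ee_rot"])
save("wr4",cv2.convertScaleAbs(cv2.resize(im[150:290,240:410],None,fx=3,fy=3),alpha=1.4))
reg=np.zeros((480,640),bool); reg[205:245,305:350]=1
k=reg&(abs(P[...,2]-.186)<.006); print("prong in tool",k.sum(),np.round(T[k].mean(0)*1000,1))
```

```text
[ 0.48028016 -0.04742701  0.24317471] [ 0.59492219 -0.37436209 -1.96121198]
prong in tool 212 [32.2 -1.3 55.6]
```

View pics/wr4.png

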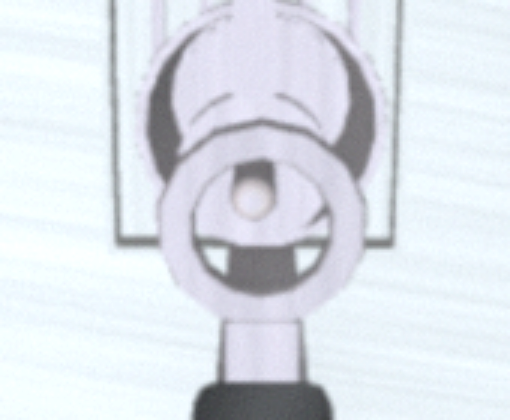

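The prong tip shows inside the ring hole, at crop (252,198), measured 1–2 mm off the ring centre. I'll correct that and lower slowly.

move_arm(jaw=[0, 0, 0, 0, 0, 0, 0, 0, 0, 0], offset=[[1, -1, 0], [1, -1, 5], [1, -1, 10], [1, -1, 15], [1, -1, 20], [1, -1, 25], [1, -1, 29], [1, -1, 32], [1, -1, 33], [1, -1, 33]], twist=[0, 0, 0, 0, 0, 0, 0, 0, 0, 0])

```text
t: 11.32
tool_pos: [0.4812, -0.0458, 0.2104]
ee_rot: [-3.13, -0.263, -0.0]
contact_force: [0.1, 0.4, -1.8]
opening: 0.0214
```

move_arm(jaw=[0, 0], offset=[[0, 0, 1], [0, 0, 1]], twist=[0, 0])

```text
t: 11.58
tool_pos: [0.4812, -0.0458, 0.2093]
ee_rot: [-3.13, -0.263, -0.0]
contact_force: [-0.2, -0.0, -1.6]
opening: 0.0217
```

Run:
```python
from h import *
s=monitor.read_state(); print(s["tool_pos"],s["contact_force"])
im,d=grab_frame("wrist"); T,P=wcloud(im,d,s["tool_pos"],s["ee_rot"])
reg=np.zeros((480,640),bool); reg[180:260,290:365]=1
for n,a,w in(("prong",.188,.005),("ring top",.171,.0035)):
    k=reg&(abs(P[...,2]-a)<w); print(n,k.sum(),np.round(np.percentile(T[k]*1000,[2,50,98],axis=0),1).tolist(),np.median(P[k][:,2]))
o=np.hstack([cv2.resize(im[150:290,240:410],(486,400))]); save("wr5",cv2.convertScaleAbs(o,alpha=1.4))
```

```text
[ 0.48121091 -0.04577213  0.20930704] [-0.19873623 -0.03307972 -1.60182075]
prong 285 [[27.0, -3.3, 18.9], [31.4, 0.2, 20.8], [34.1, 3.7, 26.0]] 0.188478116494453
ring top 2408 [[15.3, -15.1, 36.0], [32.3, 0.2, 37.5], [47.2, 15.4, 40.6]] 0.17185158549392449
```

View pics/wr5.png

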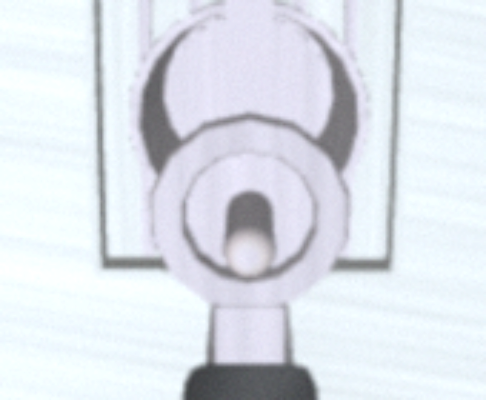

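The prong stands up through the ring hole and the ring is almost down. I'll lower in half-millimetre steps until contact.

move_arm(jaw=[0, 0, 0], offset=[[0, 0, 0.5], [0, 0, 1], [0, 0, 1]], twist=[0, 0, 0])

```text
t: 12.0
tool_pos: [0.4812, -0.0458, 0.2083]
ee_rot: [-3.13, -0.263, 0.0]
contact_force: [-0.9, -0.5, -1.5]
opening: 0.0214
```

move_arm(jaw=[0, 0, 0], offset=[[0, 0, 0.5], [0, 0, 0.5], [0, 0, 0.5]], twist=[0, 0, 0])

```text
t: 12.38
tool_pos: [0.4812, -0.0458, 0.2079]
ee_rot: [-3.13, -0.263, -0.0]
contact_force: [-1.7, 0.3, 4.7]
opening: 0.0214
```

Contact, with +4.7 N at the tool. Releasing gently.

move_arm(jaw=[0.27, 0.29, 0.31, 0.34, 0.38, 0.44, 0.5, 0.5, 0.5], offset=[[0, 0, 0], [0, 0, 0], [0, 0, 0], [0, 0, 0], [0, 0, 0], [0, 0, 0], [0, 0, 0], [0, 0, 0], [0, 0, 0]], twist=[0, 0, 0, 0, 0, 0, 0, 0, 0])

```text
t: 13.5
tool_pos: [0.4812, -0.0458, 0.2078]
ee_rot: [-3.13, -0.263, 0.0]
contact_force: [-0.3, 0.1, -0.0]
opening: 0.0424
```

Run:
```python
from h import *
s=monitor.read_state(); print(s["tool_pos"],s["contact_force"],s["opening"])
im,d=grab_frame("wrist"); T,P=wcloud(im,d,s["tool_pos"],s["ee_rot"])
reg=np.zeros((480,640),bool); reg[180:260,285:370]=1
for n,a,w in(("prong",.188,.005),("ring top",.170,.006)):
    k=reg&(abs(P[...,2]-a)<w); t=T[k]*1000; print(n,k.sum(),np.round(np.percentile(t,[2,50,98],axis=0),1).tolist(),np.median(P[k][:,2]))
    if n=="ring top": c=np.linalg.lstsq(np.c_[t[:,:2],np.ones(len(t))],t[:,2],rcond=None)[0]; print("tilt deg",np.degrees(c[:2]))
o=cv2.resize(im,(640,480)); save("wr6",cv2.convertScaleAbs(o,alpha=1.4))
```

```text
[ 0.48120134 -0.04579412  0.2078018 ] [-0.30678852  0.09875258 -0.04428107] 0.04244996160820346
prong 296 [[27.1, -3.3, 17.4], [31.4, 0.2, 19.4], [34.0, 3.6, 24.3]] 0.1884210541584188
ring top 3522 [[15.7, -14.7, 35.8], [33.3, 0.2, 37.8], [50.3, 15.1, 43.6]] 0.17001511381025186
tilt deg [ 2.54163879 -0.05320343]
```

View pics/wr6.png

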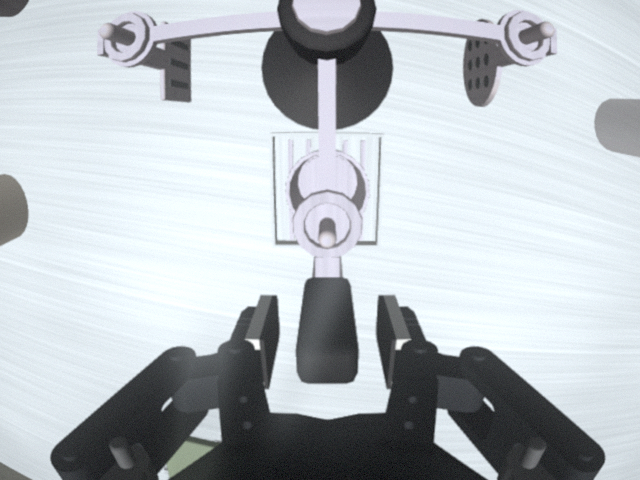

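The jaws stand clear on both sides of the grip, and the ring sits on the arm with the prong through it at (327,232). I'll lift off straight up.

move_arm(jaw=[0.5, 0.5, 0.5, 0.5, 0.5, 0.5, 0.5, 0.5, 0.5, 0.5], offset=[[0, 0, -10], [0, 0, -25], [0, 0, -50], [0, 0, -85], [0, 0, -110], [-20, 0, -120], [-50, 0, -120], [-60, 0, -120], [-60, 0, -120], [-60, 0, -120]], twist=[0, 0, 0, 0, 0, 0, 0, 0, 0, 0])

```text
t: 14.8
tool_pos: [0.4227, -0.0557, 0.3278]
ee_rot: [-3.13, -0.264, -0.0]
contact_force: [0.2, -0.0, -1.4]
opening: 0.0427
```

Run:
```python
from h import *
for i in range(2):
    s=monitor.read_state(); print(s["tool_pos"],s["contact_force"],np.abs(s["qd"]).max())
    im,d=grab_frame("wrist"); T,P=wcloud(im,d,s["tool_pos"],s["ee_rot"])
    reg=(np.hypot(P[...,0]-.511,P[...,1]+.041)<.022)&(d>0)
    for n,a,w in(("prong",.188,.005),("ring",.170,.006)):
        k=reg&(abs(P[...,2]-a)<w); print(n,k.sum(),np.round((np.percentile(P[k],2,0)+np.percentile(P[k],98,0))/2,4))
save("wr7",cv2.convertScaleAbs(im,alpha=1.4))
```

```text
[ 0.42271439 -0.05566765  0.32783048] [ 0.16941862 -0.02197999 -1.38036713] 0.005426589179816123
prong 102 [ 0.5017 -0.0418  0.1882]
ring 1500 [ 0.5105 -0.0407  0.1681]
[ 0.42265817 -0.05567537  0.32772428] [-0.25624996 -0.37669845  0.50962106] 0.00802202541357662
prong 102 [ 0.5017 -0.0418  0.1884]
ring 1472 [ 0.5104 -0.0408  0.1681]
```

View pics/wr7.png

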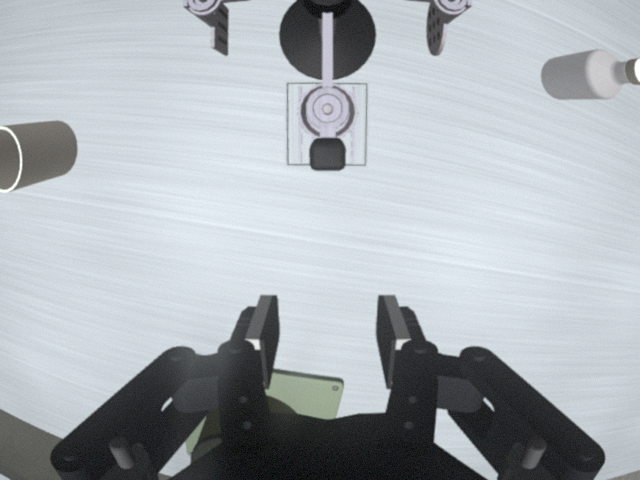

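The wrist view shows the dipper hanging at (328,110), with the prong in the ring, over the middle of the tray. Two successive frames agree, so it is at rest, and the jaws are clear. Handing in.

```bash
python3 -c "
from cell import job; print(job.job_done())"
```

```text
the job is handed in; nothing more can be done
None
```

I pushed the carousel round about 118° with closed fingers, until the empty arm stood at about 189.5°, the direction of the tray's middle. Then I pinched the dipper by its grip, brought it in along the arm, lowered its ring onto the empty hook until it touched, let go and backed off. The job was handed in at about 15 s on the robot's clock.

**Last checks:**
- **Ring position:** it measured about (0.510, −0.041), within about 1 mm of the hook at (0.511, −0.041).
- **Ring height:** its visible surface averaged 0.168 m. The top face was about 0.170 m just after release, which fits a ring lying on the arm.
- **Tilt:** about 2.5°, measured just after release.
- **At rest:** two frames 0.05 s apart gave the same position.
- **Robot clear:** the jaws were well away from everything.

**One reading disagreed:** the last depth fit of the prong came out about 9 mm towards the robot. It had few pixels and probably caught part of the handle. The picture shows the prong in the middle of the ring.

I did not measure the jug, bottle and shaker again at the end; the arm never went near them.

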